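# Load the bench press and close it by one turn of its hand wheel

## Task

Load the small bench press using the fingertips only: push the loading slide fully home by its blue push tab, then push the red handle of the hand wheel round clockwise (seen from above) through exactly one full turn, so that the handle comes back to where it stood and the pad is left pressing on the jig plate. Push gently, do not grip or pinch anything, do not lift the jig plate out of its nest, and leave everything else on the bench where it is.

Things in the scene. Friction and masses are not known exactly. Their poses are not given: they have to be found in the camera images.
- press: grey bench press fixed to the bench, place and yaw vary. Base 200 x 130 mm; slide bed 142 mm wide, out to 165 mm on its +y side; columns at x = +-87 mm, their nuts up to 129 mm high; the hand wheel lies flat above, rim top 157 mm high. Origin: under the base, on the wheel axis. z up; +y to the side where the slide comes out: going home, the slide moves along -y
- loading_slide: aluminium loading slide with a nest for the jig plate and, at its outer end, a blue upright push tab 64 mm wide, 7 mm thick, top edge 68 mm above the bench. Axes parallel to the press axes; origin under the centre of the nest, 80 mm from the wheel axis at the start. It slides 80 mm to its stop, stiffly (2 N), and stays where it is left
- tab_face (a point): centre of the push tab's outer face (the face to push on, facing the press's +y), 48 mm above the bench; at the start 205 mm, home 125 mm from the wheel's axis
- wheel (a joint): angle of the hand wheel in rad, counted on over whole turns; grows clockwise seen from above, which lowers the pad 8 mm a turn. Starts somewhere between -0.8 and 0.8; one full turn adds 6.283. At 0 the handle is on the press's -x side. It turns stiffly (0.15 N m, about 3 N at the handle), stays where it is left and has no stop
- wheel_hub (a point): point on the (vertical) axis of the hand wheel, at mid height of its handle, 192 mm above the bench. The wheel is 122 mm in diameter, the hub under this point ends 163 mm above the bench
- grip_mid (a point): mid height of the red handle, on its own axis, 192 mm above the bench and 55 mm from the wheel's axis
- crank_grip: red upright handle that stands on the wheel's rim and revolves freely on its pin: up to 21 mm in diameter, from 159 to 215 mm above the bench. Origin at the centre of its foot
- pad_bar: sprung pad bar under the bridge, 86 x 20 mm, goes down as the wheel turns clockwise; at the start 4.5 to 6.5 mm clear over the jig plate when that is home. After one turn its springs press 5 to 16 N on the plate
- work_jig: light grey jig plate with four dark windows, 100 x 50 x 8 mm with pins up to 12 mm, loose in the 5 mm deep nest of the loading slide. Its long axis is its y. Origin: centre of its underside, 24 mm above the bench in the nest; when home it lies centred under the pad, on the wheel's axis
- marker_pen: bystander: blue and white marker pen lying on the bench, 135 mm long
- micrometer: bystander: spare steel micrometer head lying on the bench, 62 mm long, 15 mm thick
- screwdriver_b: bystander: screwdriver with orange handle lying on the bench, 143 mm long
- glue_syringe: bystander: clear glue syringe lying on the bench, 102 mm long

How it is judged (in metres and radians):
On the way, in this order (a step that is already met when the one before it is completed fails the run):
1. the loading slide is fully home (within 2.5 mm) while the wheel has not yet been turned (y of tab_face in the frame of press below 0.1275 m and distance of grip_mid from where it was at the start of the episode below 0.012 m and value of joint wheel below 1.2 rad), for 0.2 s.
2. the wheel is half way round, clockwise (value of joint wheel above 3.1 rad and y of tab_face in the frame of press below 0.1275 m), for 0.1 s.
At the end, for the whole second after the job is handed in: The slide is home (within 2.5 mm), the wheel has made one full turn clockwise and stands still with its handle within 12 mm (about 12 degrees) of where it started, and the jig plate lies centred under the pad (within 6 mm) with the pad pressing on it (over 3 N) (y of tab_face in the frame of press below 0.1275 m and value of joint wheel between 5.1 and 7.5 rad and distance of grip_mid from where it was at the start of the episode below 0.012 m and contact force between pad_bar and work_jig above 3 N and horizontal distance between work_jig and wheel_hub below 0.006 m and not (velocity of joint wheel above 0.05 rad/s) and not (velocity of joint wheel below -0.05 rad/s)); the robot touches nothing.
It fails at once if the jig plate is lifted or tipped out of its nest (height (world z) of work_jig above 0.032 m or angle between work_jig's own z axis and vertical above 0.15 rad).
It fails at once if the wheel's handle is gripped or forced (more than 30 N) (contact force between the fingers and crank_grip above 30 N).
It fails at once if the slide is gripped or forced (more than 60 N) (contact force between the fingers and loading_slide above 60 N).
It fails at once if a bystander is moved by more than 15 mm (distance of any of marker_pen, micrometer, screwdriver_b, glue_syringe from where it was at the start of the episode above 0.015 m).
It also fails if it takes over 61 s, if anything falls off the work surface, if the arm or the gripper's body presses on something with over 40 N, if the wrist force passes 120 N, or if a joint passes its speed limit or range.

## Robot

A 6-joint arm with a two-finger parallel gripper is mounted at the origin on a cart in front of the work surface, level with it; the furniture and walls round the work are solid. World frame = base frame: x ahead of the robot, y to its left, z up, the work surface at z = 0. Lengths are in mm, angles in rad, forces in N, time in s.
With the tool pointing down it reaches from about 275 to 750 mm from the base axis. Payload 10.2 kg.
Tool frame: the origin (TCP) lies on the centre line of the jaws, within the pads' length; the fingertips stand 17 mm ahead of it and the grasp point (between the pads) lies 2 mm behind it; z points along the fingers, y is the line along which they close (so a half turn about z gives the same grasp; the last joint's range is limited). The gripper opens to 85 mm and grips with 20 to 120 N. Pads are 22 mm wide; open, the fingers measure 114 mm over their backs; the gripper's body (76 mm by 85 mm) begins 54 mm behind the grasp point. The pads swing forward as they close: fully open they stand 13 mm farther back than shut.
Start: joints at [-1.386, 0.313, 1.498, -0, 1.331, -0.223], TCP at [208.198, -481.959, 248.294] pointing down, gripper open.
Joint ranges: [-2.94, 2.94], [-0.97, 2.17], [0.19, 2.56], [-1.23, 4.37], [0.02, 3.11], [-2.88, 2.88]. Speed limits (rad/s): [2.39, 2.39, 3.01, 3.14, 3.14, 3.14].

## Interface

Orientations are given as a rotation vector (axis times angle).
In Python, from station import env, order, snapshot, camera_model gives the robot as it stands (env), with the cameras as plain functions and the job (order).
- The arm moves only by the shell command python3 steer.py 'ROWS' [FORCE]. ROWS is a JSON object whose key "deltas" holds a list of rows, 1 to 12 of them, each of 7 numbers: the finger opening in mm, then dx, dy, dz in mm, then a rotation vector rx, ry, rz in rad; each row shifts and turns the commanded pose from where the row before left it, along the tool's axes as they then stand; what a row does not reach is not made up. A row lasts 1/10 s, in which the tool goes at most 50 mm and 0.15 rad, less where a joint would pass 70% of its speed; a pose out of reach is approached as far as the arm can. The fingers move at their own pace and stop on an object; FORCE is the grip in N (left out, the last holds). Time passes only in rows, so rows that do not move let the fingers close. It prints the time, the measured TCP pose, the force, the opening and the grip force at its end. Input that does not fit is refused with a message, and nothing moves.
- env.observe(): the state, without advancing time (a new reading comes with each control period).
- snapshot(name): name is "scene" or "side" or "wrist"; returns the picture (384x512x3 uint8, red, green, blue); there is no depth.
- camera_model(name): a dict with "camera_matrix" (3x3 intrinsics, pixels), "extrinsics" (4x4, takes a point from world to camera coordinates). Camera axes: x right, y down, z forward; pixel columns grow to the right and rows downward; lengths in mm; the calibration is good to about 2 mm. The wrist camera is an equidistant fisheye: a pixel r from the principal point sees the ray r / f radians off the axis. A picture is of the moment at which its call begins: read the wrist's pose just before it. camera_model takes no time and is no camera call; for the wrist camera it gives the pose at the moment of the call.
- order.close_job(): hands the job in; it is judged then, once.
The state is a dict: "time": time; "joints": joint angles; "dq": joint speeds; "joint_torque": joint torques, N m; "ee_pos": TCP position; "ee_rot": TCP orientation; "force": force on the tool from outside, world axes, zero at the start; "ft_torque": the same for the moment, N m; "grip_width": finger opening in mm; "finger_force": force on a finger pad.
Only numpy, scipy, OpenCV 4.12 (cv2) and the standard library are available. Lean on these libraries where they do the work, as an engineer would, in place of code of your own. Each camera call takes 0.05 s, during which the arm holds its last target. There are 200 camera calls.

## Working session

There is one attempt and no reset: what is moved stays moved. The work goes in short steps, Python scripts to look and compute and a shell command to move; the robot and the scene stay as the last step left them, time stands still between calls to the robot, and variables do not carry over. Pictures are saved under pics/ and viewed, at most 10 in all, crops included, and the job is handed in when it is done.

```bash
ls; mkdir -p pics; python3 - <<'E'
from station import env, order, snapshot, camera_model
import cv2,numpy as np
o=env.observe();print(o['time'],o['ee_pos'],o['ee_rot'],o['grip_width'])
for n in ["scene","side"]:
    m=camera_model(n);print(n,np.round(m['camera_matrix'],1).tolist(),np.round(m['extrinsics'],3).tolist())
    cv2.imwrite(f'pics/{n}0.png',snapshot(n)[:,:,::-1])
E
```

```text
pics
station.py
steer.py
0.0 [ 208.14350376 -481.70242121  247.72428293] [-3.07518972e+00 -6.35910623e-01  9.43148009e-06] 85.38626417599174
scene [[482.0, 0.0, 253.0], [0.0, 482.0, 189.5], [0.0, 0.0, 1.0]] [[0.891, -0.453, -0.009, -472.209], [-0.308, -0.59, -0.746, 304.55], [0.333, 0.668, -0.666, 1462.626], [0.0, 0.0, 0.0, 1.0]]
side [[375.4, 0.0, 253.1], [0.0, 375.4, 195.1], [0.0, 0.0, 1.0]] [[-0.739, 0.674, 0.01, 391.747], [0.596, 0.66, -0.457, -290.624], [-0.315, -0.332, -0.889, 1355.602], [0.0, 0.0, 0.0, 1.0]]
```

View pics/scene0.png

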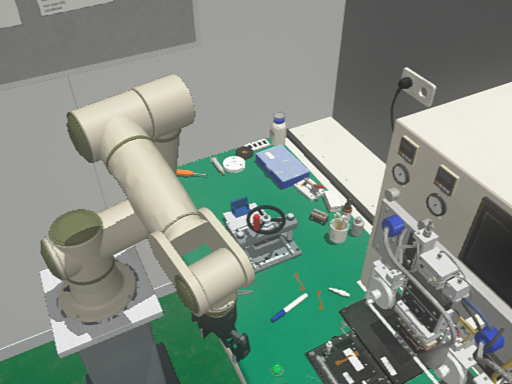

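View pics/side0.png

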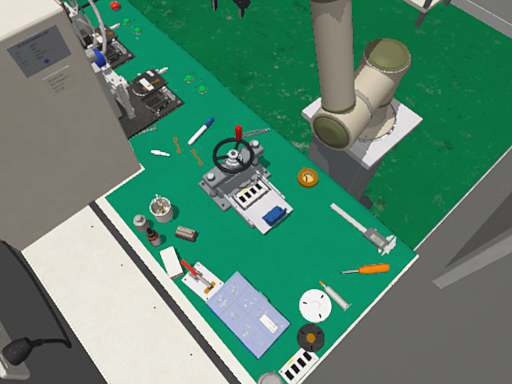

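The scene view shows the wheel at about (266,219), the handle at (257,218) and the blue tab at (240,206). In the side view the wheel is at (233,155), the handle at (239,132) and the tab at (274,214). Next I measure them by colour.

```bash
cat > h.py <<'E'
import cv2,numpy as np
from station import env, order, snapshot, camera_model
def cam(n):
    m=camera_model(n);return np.array(m['camera_matrix']),np.array(m['extrinsics'])
def plane(n,uv,z):
    K,E=cam(n);R,t=E[:3,:3],E[:3,3];c=-R.T@t;d=R.T@np.linalg.inv(K)@np.array([uv[0],uv[1],1.]);return c+d*(z-c[2])/d[2]
def tri(a,b):
    P=[K@E[:3] for K,E in (cam('scene'),cam('side'))]
    X=cv2.triangulatePoints(P[0],P[1],np.array(a,float).reshape(2,1),np.array(b,float).reshape(2,1))[:,0];X=X[:3]/X[3]
    e=[np.linalg.norm((p@np.r_[X,1])[:2]/(p@np.r_[X,1])[2]-q) for p,q in zip(P,(a,b))]
    return X,e
def blobs(n,img,col,box):
    h=cv2.cvtColor(img,cv2.COLOR_RGB2HSV);H,S,V=cv2.split(h)
    m={'red':((H<8)|(H>172))&(S>150)&(V>70),'blue':(H>100)&(H<125)&(S>140),'dark':(V<60)}[col].astype(np.uint8)
    k=np.zeros_like(m);x0,y0,x1,y1=box;k[y0:y1,x0:x1]=1;m*=k
    c,_=cv2.findContours(m,cv2.RETR_EXTERNAL,cv2.CHAIN_APPROX_NONE)
    return m,sorted(c,key=cv2.contourArea)[::-1]
E
python3 - <<'E'
from h import *
B={'scene':(215,185,310,275),'side':(190,115,300,240)}
r={};vis=[]
for n in B:
    img=cv2.imread(f'pics/{n}0.png')[:,:,::-1].copy()
    for col in('red','blue','dark'):
        m,c=blobs(n,img,col,B[n])
        for q in c[:2]:
            if len(q)<5: continue
            ys,xs=np.nonzero(cv2.drawContours(np.zeros_like(m),[q],-1,1,-1)*m)
            print(n,col,len(xs),xs.mean().round(1),ys.mean().round(1),cv2.boundingRect(q),cv2.boxPoints(cv2.minAreaRect(q)).round(1).tolist() if col!='dark' else cv2.fitEllipse(cv2.convexHull(q)))
            if q is c[0]: r[n,col]=(xs.mean(),ys.mean())
    x0,y0,x1,y1=B[n]; vis.append(cv2.resize(img[y0:y1,x0:x1,::-1],(395,int(395*(y1-y0)/(x1-x0))),interpolation=cv2.INTER_CUBIC))
for col in('red','blue'):print(col,tri(r['scene',col],r['side',col]))
H=max(v.shape[0] for v in vis)
cv2.imwrite('pics/crop.png',np.hstack([cv2.copyMakeBorder(v,0,H-v.shape[0],0,0,0) for v in vis]))
E
```

```text
scene red 65 256.2 221.6 (254, 214, 5, 16) [[254.0, 229.0], [254.0, 214.0], [258.0, 214.0], [258.0, 229.0]]
scene blue 100 241.0 211.1 (234, 207, 16, 10) [[232.8000030517578, 209.3000030517578], [248.10000610351562, 205.5], [249.89999389648438, 212.8000030517578], [234.60000610351562, 216.60000610351562]]
scene blue 17 284.8 186.5 (282, 185, 8, 4) [[282.0, 185.0], [289.0, 185.0], [289.0, 188.0], [282.0, 188.0]]
scene dark 184 267.0 219.2 (247, 207, 38, 27) ((265.6698303222656, 219.7679443359375), (27.263582229614258, 37.53233337402344), 89.91410064697266)
side red 88 238.1 132.3 (235, 125, 7, 16) [[235.0, 125.0], [241.0, 125.0], [241.0, 140.0], [235.0, 140.0]]
side blue 234 273.8 215.2 (262, 206, 24, 20) [[262.0, 217.0], [279.29998779296875, 202.3000030517578], [287.0, 211.39999389648438], [269.70001220703125, 226.10000610351562]]
side blue 38 209.3 121.9 (205, 117, 9, 11) [[204.5, 124.5], [212.0, 117.0], [214.5, 119.5], [207.0, 127.0]]
side dark 443 233.4 156.5 (213, 138, 43, 36) ((233.93231201171875, 155.61624145507812), (35.029083251953125, 43.64718246459961), 96.3237533569336)
side dark 18 242.3 198.7 (240, 196, 6, 6) ((242.5, 198.5), (3.964124917984009, 6.055300712585449), 135.0)
red (array([ 474.72514675, -130.0809295 ,  189.92206542]), [np.float64(0.3486732381840064), np.float64(0.585742424388146)])
blue (array([522.87182721,  81.06865408,  28.24343498]), [np.float64(0.45134009558635385), np.float64(0.8549884574881618)])
```

View pics/crop.png

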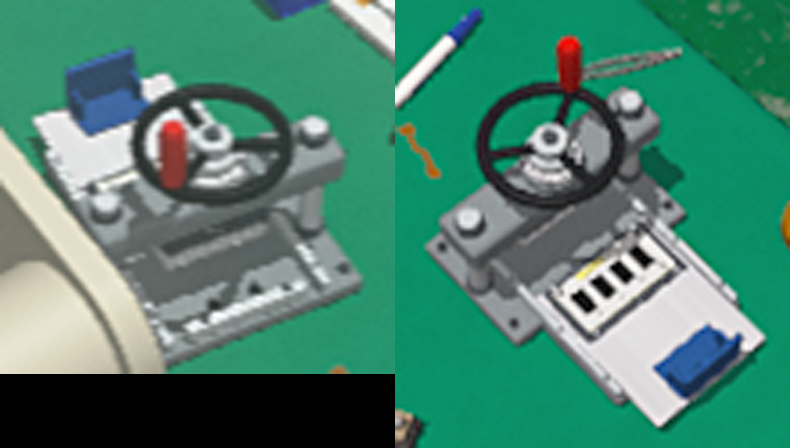

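The crop shows the nuts. In the scene view they are at (240.7,235.0) and (290.3,216.3), in the side view at (255.2,142.9) and (210.6,175.7). The tab's outer face points to the side camera's lower right. Next I work out the frame.

```bash
python3 - <<'E'
from h import *
a,b=(240.7,235.0),(290.3,216.3); c,d=(255.2,142.9),(210.6,175.7)
n1,e1=tri(a,c);n2,e2=tri(b,d);print(n1,e1,n2,e2,np.linalg.norm(n1-n2))
for n,p,q in(('scene',a,b),('side',c,d)):
    P,Q=plane(n,p,127),plane(n,q,127);print(n,P,Q,np.linalg.norm(P-Q),(P+Q)/2,np.degrees(np.arctan2(*(Q-P)[1::-1])))
print('wheel',tri((265.7,219.8),(233.9,155.6)),plane('scene',(265.7,219.8),152),plane('side',(233.9,155.6),152))
# tab top corners in crops
f=lambda x,y:(215+x/4.158,185+y/4.158); g=lambda x,y:(190+(x-395)/3.59,115+y/3.59)
for p in((66,66),(135,50)):print('scene tabtop',plane('scene',f(*p),68))
for p in((655,365),(712,325),(741,340),(686,392)):print('side tab',plane('side',g(*p),68),plane('side',g(*p),24))
E
```

```text
[ 434.53585112 -102.91631866  127.0049271 ] [np.float64(0.7592627201971544), np.float64(1.2568486472919889)] [ 607.35553113 -103.95657658  127.50490646] [np.float64(0.5521067534645058), np.float64(0.990767336612945)] 172.82353402919026
scene [ 436.31806663 -104.41732581  127.        ] [ 609.10768263 -104.41822335  127.        ] 172.78961599943867 [ 522.71287463 -104.41777458  127.        ] -0.0002976199297244096
side [ 431.11487051 -101.11927949  127.        ] [ 604.78172606 -102.71151325  127.        ] 173.6741544508931 [ 517.94829829 -101.91539637  127.        ] -0.5252914729616126
wheel (array([ 521.31990036, -100.21133526,  148.96111329]), [np.float64(0.7130603488122639), np.float64(1.2436657168598815)]) [ 521.64599571 -104.13770143  152.        ] [519.39439147 -96.84270167 152.        ]
scene tabtop [498.26600649 104.18004985  68.        ]
scene tabtop [557.41773515  95.31997976  68.        ]
side tab [562.60803173  74.69998231  68.        ] [548.2300087   61.37241724  24.        ]
side tab [503.21009983  79.888788    68.        ] [486.21979211  66.78942343  24.        ]
side tab [495.06112865 105.61498471  68.        ] [477.71243416  93.64704253  24.        ]
side tab [560.29818586 108.7261868   68.        ] [545.81857722  96.89507338  24.        ]
```

```bash
python3 steer.py '{"deltas": [[0,0,0,-10,0,0,-0.145],[0,0,0,-10,0,0,-0.145],[0,0,0,-10,0,0,-0.145],[0,0,0,-10,0,0,-0.145],[0,0,0,0,0,0,-0.145],[0,0,0,0,0,0,-0.145],[0,0,0,0,0,0,-0.145],[0,0,0,0,0,0,-0.145]]}' 20
python3 steer.py '{"deltas": [[0,40,20,0,0,0,0],[0,40,20,0,0,0,0],[0,40,20,0,0,0,0],[0,40,20,0,0,0,0],[0,40,20,0,0,0,0],[0,40,20,0,0,0,0],[0,40,20,0,0,0,0],[0,40,20,0,0,0,0],[0,40,20,0,0,0,0],[0,40,20,0,0,0,0],[0,40,20,0,0,0,0],[0,40,20,0,0,0,0]]}'
python3 - <<'E'
from station import env, order, snapshot, camera_model
o=env.observe();print(o['time'],o['ee_pos'],o['ee_rot'],o['grip_width'],o['joints'])
E
```

```text
time: 0.9
ee_pos: [208.2, -481.8, 287.9]
ee_rot: [-2.218, -2.224, -0.001]
force: [-0.3, -0.2, -0.1]
grip_width: -0.6
finger_force: 0.0
time: 2.1
ee_pos: [450.0, -0.7, 288.2]
ee_rot: [-2.225, -2.218, 0.0]
force: [0.8, -0.7, -0.7]
grip_width: -0.2
finger_force: 0.0
2.1 [450.02600131  -0.74273181 288.18358803] [-2.22450821e+00 -2.21823016e+00  1.87172904e-04] -0.22588277309482055 [-2.63016793e-01  1.16525972e-01  1.63741126e+00 -5.45397395e-05
  1.38780082e+00 -2.60180658e-01]
```

```bash
python3 steer.py '{"deltas": [[0,35,19,0,0,0,0],[0,35,19,0,0,0,0],[0,35,19,0,0,0,0],[0,35,18,0,0,0,0],[0,0,0,40,0,0,0],[0,0,0,40,0,0,0],[0,0,0,40,0,0,0],[0,0,0,0,0,0,0]]}'
python3 - <<'E'
from h import *
v=[]
for n,(x0,y0,x1,y1) in {'scene':(200,165,320,275),'side':(190,115,310,225)}.items():
    i=snapshot(n);cv2.imwrite(f'pics/{n}1.png',i[:,:,::-1]);v.append(cv2.resize(i[y0:y1,x0:x1,::-1],(396,363),interpolation=cv2.INTER_CUBIC))
cv2.imwrite('pics/c1.png',np.hstack(v))
E
```

```text
time: 2.9
ee_pos: [522.5, 137.0, 163.6]
ee_rot: [-2.22, -2.213, 0.012]
force: [0.1, 0.4, 0.0]
grip_width: 0.2
finger_force: 0.0
```

View pics/c1.png

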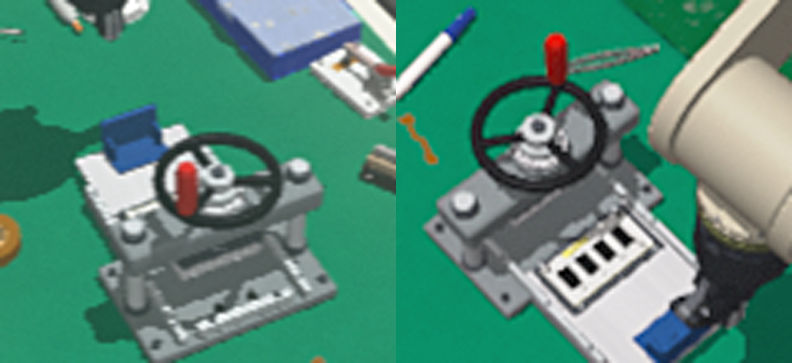

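The crop shows the closed gripper standing behind the outer face of the tab, clear of it. The handle is visible in both views. I'll descend and approach.

```bash
python3 steer.py '{"deltas": [[0,0,0,33,0,0,0],[0,0,0,33,0,0,0],[0,0,0,32,0,0,0],[0,0,0,0,0,0,0]]}'
python3 steer.py '{"deltas": [[0,-6,0,0,0,0,0],[0,-6,0,0,0,0,0],[0,-6,0,0,0,0,0],[0,-6,0,0,0,0,0],[0,-6,0,0,0,0,0],[0,-6,0,0,0,0,0]]}'
python3 - <<'E'
from h import *
B={'scene':(215,185,310,275),'side':(190,115,300,240)};r={}
for n in B:
    i=cv2.imread(f'pics/{n}1.png')[:,:,::-1].copy();m,c=blobs(n,i,'red',B[n])
    ys,xs=np.nonzero(cv2.drawContours(np.zeros_like(m),[c[0]],-1,1,-1)*m);r[n]=(xs.mean(),ys.mean());print(n,r[n],len(xs),plane(n,r[n],190))
print(tri(r['scene'],r['side']))
E
```

```text
time: 3.4
ee_pos: [524.5, 137.0, 69.4]
ee_rot: [-2.224, -2.216, 0.004]
force: [-0.2, 0.5, 0.6]
grip_width: -0.0
finger_force: 0.0
time: 4.0
ee_pos: [525.1, 100.7, 70.7]
ee_rot: [2.225, 2.218, 0.001]
force: [-0.3, 2.6, 2.2]
grip_width: 0.2
finger_force: 1.2
scene (np.float64(256.0869565217391), np.float64(221.7246376811594)) 69 [ 475.09855559 -131.1364488   190.        ]
side (np.float64(238.06976744186048), np.float64(132.2906976744186)) 86 [ 473.45443828 -129.30864327  190.        ]
(array([ 474.5658826 , -130.24261786,  189.60056311]), [np.float64(0.30402778182093315), np.float64(0.5102899840460419)])
```

```bash
python3 steer.py '{"deltas": [[0,-6,0,1,0,0,0],[0,-6,0,1,0,0,0],[0,-6,0,1,0,0,0],[0,-6,0,1,0,0,0],[0,-6,0,0,0,0,0],[0,-6,0,0,0,0,0],[0,-6,0,0,0,0,0],[0,-6,0,0,0,0,0],[0,-6,0,0,0,0,0]]}'
python3 steer.py '{"deltas": [[0,-3,0,0,0,0,0],[0,-3,0,0,0,0,0],[0,-3,0,0,0,0,0],[0,-2,0,0,0,0,0]]}'
```

```text
time: 4.9
ee_pos: [524.5, 46.6, 66.1]
ee_rot: [-2.224, -2.218, 0.001]
force: [-1.1, 3.0, -1.5]
grip_width: 0.1
finger_force: 1.2
time: 5.3
ee_pos: [524.7, 35.9, 66.3]
ee_rot: [-2.225, -2.218, 0.0]
force: [-1.0, 2.2, -0.5]
grip_width: -0.1
finger_force: 1.1
```

```bash
for i in 1 2 3 4; do echo; done; python3 steer.py '{"deltas": [[0,-2,0,0,0,0,0],[0,-2,0,0,0,0,0],[0,0,0,0,0,0,0]]}' | grep -E "pos|^force"; python3 steer.py '{"deltas": [[0,-2,0,0,0,0,0],[0,0,0,0,0,0,0]]}'| grep -E "pos|^force"
```

```text
ee_pos: [524.7, 35.1, 66.4]
force: [0.2, 22.0, 0.6]
ee_pos: [524.6, 34.9, 66.4]
force: [2.5, 33.9, 0.8]
```

```bash
python3 steer.py '{"deltas": [[0,10,0,0,0,0,0],[0,10,0,0,0,0,0],[0,0,0,-38,0,0,0],[0,0,0,-38,0,0,0],[0,0,0,-38,0,0,0],[0,0,0,-38,0,0,0],[0,0,0,-38,0,0,0],[0,0,0,-38,0,0,0],[0,0,0,0,0,0,0]]}'
python3 steer.py '{"deltas": [[0,-29,-5,0,0,0,0],[0,-29,-5,0,0,0,0],[0,-29,-5,0,0,0,0],[0,-29,-5,0,0,0,0],[0,-29,-5,0,0,0,0],[0,-29,-5,0,0,0,0],[0,-29,-5,0,0,0,0],[0,0,0,0,0,0,-0.14],[0,0,0,0,0,0,-0.14],[0,0,0,0,0,0,-0.14],[0,0,0,0,0,0,-0.125],[0,0,0,0,0,0,0]]}'
python3 - <<'E'
from h import *
v=[]
for n,(x0,y0,x1,y1) in {'scene':(200,165,320,275),'side':(190,115,310,225)}.items():
    i=snapshot(n);cv2.imwrite(f'pics/{n}2.png',i[:,:,::-1]);v.append(cv2.resize(i[y0:y1,x0:x1,::-1],(396,363),interpolation=cv2.INTER_CUBIC))
cv2.imwrite('pics/c2.png',np.hstack(v))
E
```

```text
time: 6.7
ee_pos: [526.3, 49.8, 299.5]
ee_rot: [2.219, 2.212, 0.009]
force: [-0.4, 0.6, -0.8]
grip_width: 0.3
finger_force: 0.0
time: 7.9
ee_pos: [489.1, -152.9, 293.7]
ee_rot: [-1.544, -2.735, 0.001]
force: [-0.3, -0.1, -0.3]
grip_width: -0.3
finger_force: 0.0
```

View pics/c2.png

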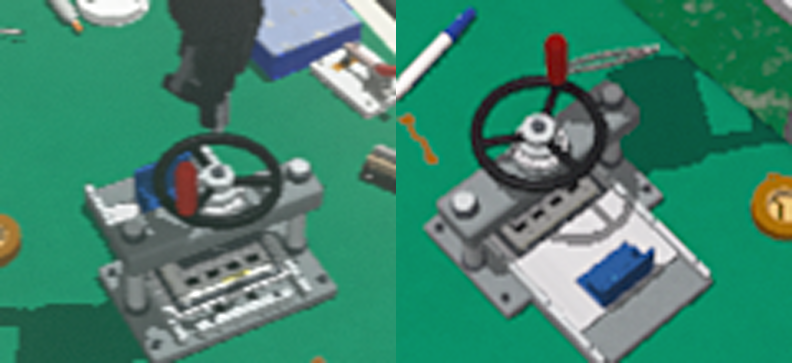

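The slide is home and the plate is under the bridge. The handle has not moved: it is still at about (556,60) in the side half of the crop.

```bash
python3 steer.py '{"deltas": [[0,-5,0,33,0,0,0],[0,0,0,33,0,0,0],[0,0,0,33,0,0,0],[0,0,0,0,0,0,0],[0,0,0,0,0,0,0]]}'
python3 - <<'E'
from h import *
from scipy.spatial.transform import Rotation as R
o=env.observe();M=R.from_rotvec(o['ee_rot']).as_matrix();print('handle in tool',M.T@(np.array([474.5,-130.2,192])-o['ee_pos']),'hub',M.T@(np.array([521,-102,192])-o['ee_pos']))
i=snapshot('side');print(i.shape)
E
```

```text
time: 8.5
ee_pos: [492.0, -157.3, 196.2]
ee_rot: [1.548, 2.733, -0.0]
force: [0.4, 0.0, 0.3]
grip_width: -0.1
finger_force: 0.0
handle in tool [32.25037824 -1.10396862  4.13653533] hub [32.50544305 53.27824267  4.14265527]
(384, 512, 3)
```

```bash
python3 steer.py '{"deltas": [[0,4,-1,2,0,0,0],[0,4,0,0,0,0,0],[0,3,0,0,0,0,0]]}'
python3 steer.py '{"deltas": [[0,5.5,-1.9,0,0,0,0.1],[0,5.5,-1.9,0,0,0,0.1],[0,5.5,-1.9,0,0,0,0.1],[0,5.5,-1.9,0,0,0,0.1]]}'
cat > w.py <<'E'
from h import *
from scipy.spatial.transform import Rotation as R
o=env.observe();M=R.from_rotvec(o['ee_rot']).as_matrix();print('t',o['time'],'hub',(M.T@(np.array([521,-102,192])-o['ee_pos'])).round(1),'psi',np.degrees(np.arctan2(M[1,0],M[0,0])),'q6',o['joints'][5],'F tool',(M.T@o['force']).round(1),o['finger_force'])
B={'scene':(215,175,310,275),'side':(190,105,300,210)};r={}
for n in B:
    i=snapshot(n);m,c=blobs(n,i,'red',B[n])
    if c:
        ys,xs=np.nonzero(cv2.drawContours(np.zeros_like(m),[c[0]],-1,1,-1)*m);p=plane(n,(xs.mean(),ys.mean()),190);d=p[:2]-[521,-102];print(n,len(xs),(xs.mean().round(2),ys.mean().round(2)),p.round(1),'r',np.hypot(*d).round(1),'alpha',np.degrees(np.arctan2(d[1],d[0])).round(1))
E
python3 w.py
```

```text
time: 8.85
ee_pos: [485.2, -147.9, 194.0]
ee_rot: [1.545, 2.734, -0.0]
force: [0.4, 0.7, 0.1]
grip_width: -0.3
finger_force: 0.0
time: 9.25
ee_pos: [470.0, -131.1, 194.0]
ee_rot: [2.062, 2.367, -0.0]
force: [-0.3, -2.6, 0.3]
grip_width: 0.3
finger_force: 1.4
t 9.25 hub [21.8 54.5  2. ] psi 97.88914647005817 q6 -0.649689013368431 F tool [-2.6 -0.6 -0.3] 1.3601797820865613
scene 10 (np.float64(249.7), np.float64(224.1)) [ 454.2 -131.2  190. ] r 72.9 alpha -156.4
side 84 (np.float64(244.46), np.float64(135.33)) [ 466.9 -109.   190. ] r 54.5 alpha -172.6
```

```bash
python3 steer.py '{"deltas": [[0,5.55,-1.9,0,0,0,0.1],[0,5.55,-1.9,0,0,0,0.1],[0,5.55,-1.9,0,0,0,0.1],[0,5.55,-1.9,0,0,0,0.1],[0,5.55,-1.9,0,0,0,0.1],[0,5.55,-1.9,0,0,0,0.1],[0,5.55,-1.9,0,0,0,0.1],[0,5.55,-1.9,0,0,0,0.1],[0,5.55,-1.9,0,0,0,0.1],[0,5.55,-1.9,0,0,0,0.1],[0,5.55,-1.9,0,0,0,0.1],[0,5.55,-1.9,0,0,0,0.1]]}'|grep pos;python3 w.py
```

```text
ee_pos: [475.1, -64.8, 193.7]
t 10.55 hub [21.8 55.   1.7] psi 29.32273230999271 q6 0.6790302979323084 F tool [-2.7 -0.8 -1.7] 1.3923047731805127
scene 7 (np.float64(251.43), np.float64(210.0)) [485.2 -81.1 190. ] r 41.5 alpha 149.7
side 91 (np.float64(250.74), np.float64(152.12)) [492.2 -54.4 190. ] r 55.6 alpha 121.2
```

```bash
python3 steer.py '{"deltas": [[0,5.55,-1.9,0,0,0,0.1],[0,5.55,-1.9,0,0,0,0.1],[0,5.55,-1.9,0,0,0,0.1],[0,5.55,-1.9,0,0,0,0.1],[0,5.55,-1.9,0,0,0,0.1],[0,5.55,-1.9,0,0,0,0.1],[0,5.55,-1.9,0,0,0,0.1],[0,5.55,-1.9,0,0,0,0.1],[0,5.55,-1.9,0,0,0,0.1],[0,5.55,-1.9,0,0,0,0.1],[0,5.55,-1.9,0,0,0,0.1],[0,5.55,-1.9,0,0,0,0.1]]}'|grep pos;python3 w.py
```

```text
ee_pos: [538.5, -45.5, 193.4]
t 11.85 hub [22.3 54.8  1.4] psi -39.31869300554657 q6 1.9553130668931031 F tool [-2.  -0.7 -2. ] 1.3752277258390677
scene 70 (np.float64(268.97), np.float64(197.91)) [557.1 -58.4 190. ] r 56.6 alpha 50.4
side 79 (np.float64(232.62), np.float64(164.48)) [556.4 -57.6 190. ] r 56.7 alpha 51.4
```

```bash
python3 steer.py '{"deltas": [[0,5.55,-1.9,0,0,0,0.1],[0,5.55,-1.9,0,0,0,0.1],[0,5.55,-1.9,0,0,0,0.1],[0,5.55,-1.9,0,0,0,0.1],[0,5.55,-1.9,0,0,0,0.1],[0,5.55,-1.9,0,0,0,0.1],[0,0,0,0,0,0,0],[0,-10,0,0,0,0,0],[0,-15,0,-20,0,0,0],[0,-15,0,-40,0,0,0],[0,0,0,-40,0,0,0],[0,0,0,0,0,0,0]]}'|grep pos;python3 w.py
```

```text
ee_pos: [556.7, -26.2, 298.9]
t 13.15 hub [ 61.9  56.7 106.7] psi -73.42865257896085 q6 2.5950242944325623 F tool [ 0.3 -0.6 -0.2] 0.0
scene 68 (np.float64(278.87), np.float64(201.43)) [576.3 -86.3 190. ] r 57.5 alpha 15.9
side 92 (np.float64(221.17), np.float64(161.82)) [574.1 -85.3 190. ] r 55.7 alpha 17.5
```

```bash
python3 steer.py '{"deltas": [[0,0,0,0,0,0,-0.143],[0,0,0,0,0,0,-0.143],[0,0,0,0,0,0,-0.143],[0,0,0,0,0,0,-0.143],[0,0,0,0,0,0,-0.143],[0,0,0,0,0,0,-0.143],[0,0,0,0,0,0,-0.143],[0,0,0,0,0,0,-0.143],[0,0,0,0,0,0,-0.143],[0,0,0,0,0,0,-0.143],[0,0,0,0,0,0,-0.143],[0,0,0,0,0,0,-0.143]]}'|grep pos;python3 steer.py '{"deltas": [[0,0,0,0,0,0,-0.143],[0,0,0,0,0,0,-0.143],[0,0,0,0,0,0,-0.143],[0,0,0,0,0,0,-0.143],[0,0,0,0,0,0,-0.143],[0,0,0,0,0,0,-0.143],[0,0,0,0,0,0,-0.143],[0,0,0,0,0,0,-0.143],[0,0,0,0,0,0,-0.143],[0,0,0,0,0,0,-0.143],[0,-15,-1,0,0,0,0],[0,-11,-1,0,0,0,0]]}'|grep pos;python3 steer.py '{"deltas": [[0,0,0,0,0,0,0]]}'|grep pos;python3 w.py
```

```text
ee_pos: [555.2, -26.8, 291.6]
ee_pos: [561.2, -53.7, 292.3]
ee_pos: [561.4, -54.3, 292.5]
t 15.75 hub [-34.5 -52.  100.5] psi 106.26350620374703 q6 -0.5878647042655214 F tool [ 0.1 -0.   0.5] 0.0
scene 68 (np.float64(278.87), np.float64(201.43)) [576.3 -86.3 190. ] r 57.5 alpha 15.9
side 92 (np.float64(221.17), np.float64(161.82)) [574.1 -85.3 190. ] r 55.7 alpha 17.5
```

```bash
python3 steer.py '{"deltas": [[0,0,3,33,0,0,0],[0,0,0,33,0,0,0],[0,0,0,33,0,0,0],[0,0,0,0,0,0,0],[0,0,0,0,0,0,0],[0,-4,0,0,0,0,0],[0,-4,0,0,0,0,0],[0,-4,0,0,0,0,0],[0,0,0,0,0,0,0]]}'|grep pos;python3 w.py
```

```text
ee_pos: [567.9, -63.9, 194.8]
t 16.75 hub [-23.3 -55.8   2.8] psi 106.45928813227307 q6 -0.6041881751361994 F tool [-0.7 -0.1 -0.5] 0.0
scene 69 (np.float64(278.88), np.float64(201.54)) [576.1 -86.7 190. ] r 57.2 alpha 15.5
side 4 (np.float64(220.5), np.float64(159.5)) [570.7 -92.3 190. ] r 50.6 alpha 11.1
```

```bash
python3 steer.py '{"deltas": [[0,-7,1.9,0,0,0,0.1],[0,-5.55,1.9,0,0,0,0.1],[0,-5.55,1.9,0,0,0,0.1],[0,-5.55,1.9,0,0,0,0.1],[0,-5.55,1.9,0,0,0,0.1],[0,-5.55,1.9,0,0,0,0.1],[0,-5.55,1.9,0,0,0,0.1],[0,-5.55,1.9,0,0,0,0.1],[0,-5.55,1.9,0,0,0,0.1],[0,-5.55,1.9,0,0,0,0.1],[0,-5.55,1.9,0,0,0,0.1],[0,-5.55,1.9,0,0,0,0.1]]}'|grep pos;python3 w.py
```

```text
ee_pos: [572.8, -130.5, 194.5]
t 18.05 hub [-23.7 -54.1   2.4] psi 37.52678414724451 q6 0.4918989452888738 F tool [ 3.5  0.  -0.5] 1.3702993338119995
scene 70 (np.float64(282.87), np.float64(215.63)) [ 556.8 -145.3  190. ] r 56.2 alpha -50.4
```

```bash
python3 steer.py '{"deltas": [[0,-5.55,1.9,0,0,0,0.1],[0,-5.55,1.9,0,0,0,0.1],[0,-5.55,1.9,0,0,0,0.1],[0,-5.55,1.9,0,0,0,0.1],[0,-5.55,1.9,0,0,0,0.1],[0,-5.55,1.9,0,0,0,0.1],[0,-5.55,1.9,0,0,0,0.1],[0,-5.55,1.9,0,0,0,0.1],[0,-5.55,1.9,0,0,0,0.1],[0,-5.55,1.9,0,0,0,0.1],[0,-5.55,1.9,0,0,0,0.1],[0,0,0,0,0,0,0]]}'|grep pos;python3 w.py
```

```text
ee_pos: [518.1, -159.4, 194.5]
t 19.35 hub [-21.8 -53.2   2.5] psi -25.193189910799138 q6 1.495935999265329 F tool [-1.1 -0.6  0.5] 0.0
scene 70 (np.float64(266.86), np.float64(223.86)) [ 498.9 -153.3  190. ] r 55.8 alpha -113.3
side 54 (np.float64(227.43), np.float64(133.52)) [ 499.  -146.5  190. ] r 49.6 alpha -116.3
```

```bash
python3 steer.py '{"deltas": [[0,-5.55,1.9,0,0,0,0.1],[0,-5.55,1.9,0,0,0,0.1],[0,-5.55,1.9,0,0,0,0.1],[0,-5.55,1.9,0,0,0,0.1],[0,-5.55,1.9,0,0,0,0.1],[0,0,0,0,0,0,0]]}'|grep pos;python3 w.py
```

```text
ee_pos: [490.6, -150.4, 194.4]
t 20.05 hub [-21.2 -53.1   2.4] psi -53.802041685419375 q6 1.9837940291739975 F tool [-0.4  0.3 -0.3] 0.0
scene 36 (np.float64(257.53), np.float64(225.94)) [ 471.  -148.2  190. ] r 68.1 alpha -137.3
side 84 (np.float64(236.36), np.float64(131.83)) [ 476.1 -133.8  190. ] r 55.1 alpha -144.7
```

```bash
python3 steer.py '{"deltas": [[0,-2.5,1,0,0,0,0.045],[0,-2.5,1,0,0,0,0.045],[0,0,0,0,0,0,0],[0,6,0,0,0,0,0],[0,12,0,0,0,0,0],[0,15,0,-20,0,0,0],[0,0,0,-40,0,0,0],[0,0,0,-40,0,0,0],[0,0,0,0,0,0,0]]}'|grep pos;python3 w.py
python3 - <<'E'
from h import *
v=[]
for n,(x0,y0,x1,y1) in {'scene':(200,165,320,275),'side':(190,115,310,225)}.items():
    i=snapshot(n);v.append(cv2.resize(i[y0:y1,x0:x1,::-1],(396,363),interpolation=cv2.INTER_CUBIC))
cv2.imwrite('pics/c3.png',np.hstack(v))
E
```

```text
ee_pos: [504.8, -177.5, 299.4]
t 21.05 hub [-57.2 -52.3 107.2] psi -59.025277959797364 q6 2.0437233559951458 F tool [ 0.5 -0.7 -0.5] 0.0
scene 72 (np.float64(256.19), np.float64(221.9)) [ 475.  -131.9  190. ] r 54.8 alpha -146.9
side 79 (np.float64(237.71), np.float64(132.65)) [ 475.1 -129.1  190. ] r 53.3 alpha -149.5
```

View pics/c3.png

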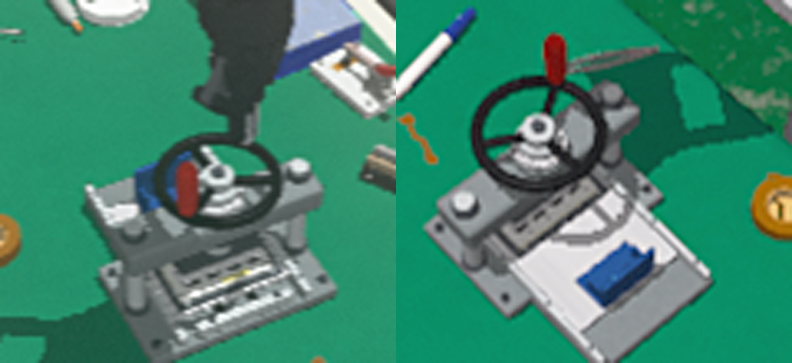

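The handle is back within about 1 mm of its start (scene 256.2,221.9 against 256.1,221.7). The slide is home, the pad is down on the plate and the arm is clear.

```bash
python3 -c "
from station import env, order, snapshot, camera_model
print(order.close_job())"
```

```text
the job is handed in; nothing more can be done
None
```

The job is handed in, with no verdict reported: the slide was pushed to its stop, the wheel turned one full turn clockwise with the handle back within about 1–2 mm of its start by camera, and the arm was clear; the pad looked down on the plate, but I had no direct measure of its force.

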